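Prop the tasting board against the backrest

ROBOT

A 6-joint arm with a two-finger parallel gripper is mounted at the origin on a cart in front of the work surface, level with it; the furniture and walls round the work are solid. World frame = base frame: x ahead of the robot, y to its left, z up, the work surface at z = 0. Lengths are in m, angles in degrees, forces in N, time in s.
With the tool pointing down it reaches from about 0.35 to 0.875 m from the base axis. Payload 4.2 kg.
Tool frame: the origin (TCP) lies on the centre line of the jaws, within the pads' length; the fingertips stand tip_reach ahead of it and the grasp point (between the pads) is the TCP (tip_reach is the distance from the TCP to the fingertips, in m); z points along the fingers, y is the line along which they close (so a half turn about z gives the same grasp; the last joint's range is limited). The gripper opens to 87 mm and grips with 3 to 60 N. Pads are 19 mm wide; open, the fingers measure 117 mm over their backs; the gripper's body (75 mm by 190 mm) begins 51 mm behind the grasp point.
Start: joints at [-51.188, 22.042, 0.453, 0, -68.411, -14.817], TCP at [0.254, -0.571, 0.242] pointing down, gripper open.
Joint ranges: [-179.83, 179.83], [-69.29, 118.12], [-61.27, 80.66], [-181.25, 117.63], [-171.15, -9.14], [-177.46, 177.46]. Speed limits (degrees/s): [159.86, 159.86, 180, 180, 180, 180].

INTERFACE

Orientations are given as a 3x3 rotation matrix whose columns are the frame's x, y, z axes.
In Python, from station import sense, capture, finish_job, tip_reach gives the robot as it stands.
- The arm moves only by the tool arm_command, never from a script. Its argument "deltas" is a list of rows, each a list of 7 numbers: the turn, a rotation vector about the tool's x, y, z in rad, then the shift along the tool's x, y, z in cm, then the closure, from -1 (fully open) to 1 (shut), so that 0 is half open. In form: [[rx, ry, rz, dx, dy, dz, hand], ...]. A call has 1 to 8 rows; each row is the pose to reach, as a shift and turn from the pose commanded when the call began, along the tool's axes at that moment; what a row does not reach only later rows make up. A row lasts 1/12 s, in which the tool goes at most 41.7 mm and 7.16 degrees, less where a joint would pass 70% of its speed; a pose out of reach is approached as far as the arm can. A call with a gripper value outside its range is refused whole. The fingers move at their own pace and stop on an object; the grip force is fixed at half the most. Time passes only in rows, so rows that repeat a pose let the fingers close. It gives the time, the measured TCP pose, the force, the opening and the grip force at its end, in the units of the state.
- sense(): the state, without advancing time (a new reading comes with each control period).
- capture(name): name is "scene" or "top"; returns a dict with "pixels" (480x640x3 uint8, blue, green, red), "fovy" (degrees; the focal length in pixels is half the picture's height over the tangent of half this angle, whatever the lens; pixels are square), "cx", "cy" (the principal point, pixels), "rvec" (rotation vector, rad) and "tvec" (3), from world to camera coordinates, as OpenCV has them. Camera axes: x right, y down, z forward; pixel columns grow to the right and rows downward; lengths in m; the calibration is good to about 2 mm. A picture is of the moment at which its call begins. There is no depth.
- finish_job(): hands the job in; it is judged then, once.
The state is a dict: "time_s": time; "joints": joint angles; "joint_velocities": joint speeds; "effort": joint torques, N m; "tcp_pos": TCP position; "ee_rot": TCP orientation; "wrist_force": force on the tool from outside, world axes, zero at the start; "moment": the same for the moment, N m; "gripper_width": opening from 0.0 (shut) to 1.0 (fully open); "gripper_force": force on a finger pad.
Only numpy, scipy, OpenCV 4.12 (cv2) and the standard library are available. Lean on these libraries where they do the work, as an engineer would, in place of code of your own. Each camera call takes 0.05 s, during which the arm holds its last target. There are 200 camera calls.

TASK

Set up the tall oak board from the sloping rack as a display for the customers: lean it back, foot end down, against the middle of the low dark backrest's leaning face (the side without braces), slanting about 25 degrees from vertical and square to the backrest. Block its foot with the steel stop weight, which must stand flat and parallel to the backrest, right up against the middle of the board's foot on the side away from the backrest, so that the board cannot slide out. Leave everything else where it is and let go of both things.

Things in the scene. Friction and masses are not known exactly. Their poses are not given: they have to be found in the camera images.
- tall_board: The tallest of the three oak boards in the rack: 170 tall, 110 wide, 12 mm thick, 0.2 kg; dark strips across its foot end. Origin: centre of its foot (lower end) face; z up the board to its top, y along its width, x normal to its faces. At the start it slopes about 0.5 rad from vertical, top to the rack's -x side (the robot's side), upper 110 mm free; slide it out along its z.
- tall_board_top (a point): centre of the tall board's top end face, 170 mm from its foot along its z.
- backrest: Low dark-wood wall fixed to the worktop: 160 mm wide, 80 high, 16 thick, foot plate and braces behind it. Origin: on the worktop, mid-foot of its leaning face; this face is its x = 0 plane and looks along its +x (roughly away from the robot, to the customers); y along its width, z up. Wall and braces fill x from -70 to 0 mm; the worktop before the face is clear.
- backrest_edge (a point): middle of the backrest's top front edge, 80 mm above its origin; a leaning board rests on this edge.
- stop_weight: Stop: loose dark steel weight, 140 mm long (its y), 36 wide (its x), 20 high, about 0.5 kg, with an upright wooden grip on the middle of its top: 60 mm long along y, 14 thick along x, 20 to 66 mm above the underside. Origin: centre of its underside; z up.
- rack: Sloping rack fixed on an empty slate slab: 150 mm (x) by 136 (y), base 12 thick on the 2 mm slab. Three slots 42 mm apart along its x, each with a 10 mm lip before the board's foot and, on the -x side about 50 mm up, a thin steel cross-rod on which the board leans. Origin: centre of its underside.
- short_board_a: a short board in the rack, as the tall one but 100 mm tall; stays where it is. Same frame as the tall board.
- short_board_b: the other short board, alike, 100 mm tall; stays where it is.
- praline_tin: closed rectangular tin, 74x103x39 mm; bystander. Origin: centre of its underside.
- sticker_roll: white paper roll lying flat, 68 mm across, 30 mm high; bystander. Origin: centre of its underside.
- rubber_stamp: hand stamp with a turned red handle, 26x40x59 mm; bystander. Origin: centre of its underside.
- gift_box: flat dark gift box with a ribbon bow, 91x61x48 mm; bystander. Origin: centre of its underside.
- gift_box_tall: upright light-brown gift box with a ribbon bow, 51x67x65 mm; bystander. Origin: centre of its underside.
- cocoa_scoop: metal scoop with a dark handle, 52x163x52 mm; bystander. Origin: centre of its underside.

How it is judged (in metres and radians):
At the end, for the whole second after the job is handed in: Tall board: foot on worktop, 16-35 deg slant, pressing on the backrest, foot 15-80 mm before it, within 35 mm of its middle, square within 10 deg. Stop: flat, across the board from the backrest, parallel within 10 deg, foot within 31 mm across and 45 mm along of its centre. Both released, at rest (angle between tall_board's own z axis and vertical between 0.28 and 0.61 rad and height (world z) of tall_board below 0.012 m and contact force between tall_board and backrest above 0.1 N and angle between the y axis of each of tall_board, stop_weight and the y axis of backrest, either way round below 0.17 rad and y of tall_board in the frame of backrest between -0.035 and 0.035 m and x of tall_board in the frame of backrest between 0.015 and 0.08 m and x of tall_board_top in the frame of backrest below 0.01 m and ((x of backrest_edge in the frame of tall_board above 0 m and x of stop_weight in the frame of tall_board below 0 m) or (x of backrest_edge in the frame of tall_board below 0 m and x of stop_weight in the frame of tall_board above 0 m)) and x of tall_board in the frame of stop_weight between -0.031 and 0.031 m and y of tall_board in the frame of stop_weight between -0.045 and 0.045 m and angle between stop_weight's own z axis and vertical below 0.08 rad and height (world z) of stop_weight below 0.008 m and linear speed of each of tall_board, stop_weight below 0.01 m/s and angular speed of tall_board below 0.1 rad/s and contact force between each of tall_board, stop_weight and the fingers below 0.05 N); the robot touches nothing.
It fails at once if A bystander or a short board is shifted by more than 3 cm (distance of any of praline_tin, sticker_roll, rubber_stamp, gift_box, gift_box_tall, cocoa_scoop, short_board_a, short_board_b from where it was at the start of the episode above 0.03 m).
It also fails if it takes over 61 s, if anything falls off the work surface, if the arm or the gripper's body presses on something with over 40 N, if the wrist force passes 120 N, or if a joint passes its speed limit or range.

## Working session

There is one attempt and no reset: what is moved stays moved. The work goes in short steps, Python scripts to look and compute and a tool call to move; the robot and the scene stay as the last step left them, time stands still between calls to the robot, and variables do not carry over. Pictures are saved under pics/ and viewed, at most 10 in all, crops included, and the job is handed in when it is done.

Besides the shell and the picture viewer there is one more tool, called after ">>>" as a command line: name --pt "numbers of a row" for each row, then --argument value for the rest. arm_command: Moves the arm, as the interface text tells. Its arguments: {"type":"object","properties":{"deltas":{"type":"array"}},"required":["deltas"]}

```bash
ls; mkdir -p pics
cat > h.py <<'E'
import numpy as np, cv2
from station import sense, capture, finish_job, tip_reach
def cam(n):
    d=capture(n); R=cv2.Rodrigues(np.array(d["rvec"],float))[0]; t=np.array(d["tvec"],float).ravel()
    f=240/np.tan(np.radians(d["fovy"])/2); return d,R,t,np.array([[f,0,d["cx"]],[0,f,d["cy"]],[0,0,1]])
def ray(c,uv):
    _,R,t,K=c; v=R.T@np.linalg.inv(K)@np.array([uv[0],uv[1],1.]); return -R.T@t, v
def onz(c,uv,z):
    o,v=ray(c,uv); return o+v*(z-o[2])/v[2]
def proj(c,P):
    _,R,t,K=c; return cv2.projectPoints(np.atleast_2d(np.array(P,float)),R,t,K,None)[0].reshape(-1,2)
E
python3 - <<'E'
from h import *
for n in("scene","top"):
    c=cam(n); cv2.imwrite(f"pics/{n}0.png",c[0]["pixels"]); print(n,-c[1].T@c[2],c[1][2],c[3][0,0],[k for k in c[0]])
print(tip_reach,sense())
E
```

```text
pics
scene [-0.15523245  0.80455329  0.80111258] [ 0.51131472 -0.67373493 -0.53351523] 493.01288575885013 ['pixels', 'fovy', 'cx', 'cy', 'rvec', 'tvec']
top [ 0.33871363 -0.07542335  1.56436396] [ 0.13520647  0.00628464 -0.99079751] 557.5896132406996 ['pixels', 'fovy', 'cx', 'cy', 'rvec', 'tvec']
0.019 {'time_s': 0.1, 'joints': array([-5.11896213e+01,  2.20869044e+01,  3.89625346e-01, -2.49888398e-02,
       -6.84108059e+01, -1.48167958e+01]), 'joint_velocities': array([-0.07780684, -0.09493742,  0.25924864,  0.21334691, -0.02532668,
        0.07016895]), 'effort': array([-2.66614670e-04, -3.91689956e+01,  1.87935501e+01,  4.23191831e+00,
        1.34953854e-02, -7.62495893e-05]), 'tcp_pos': array([ 0.25397241, -0.57054294,  0.24057779]), 'ee_rot': array([[-9.13656366e-01, -4.06486524e-01, -8.66286952e-04],
       [-4.06487437e-01,  9.13654744e-01,  1.72410263e-03],
       [ 9.06626985e-05,  1.92737210e-03, -9.99998139e-01]]), 'wrist_force': array([ 0.37332659, -0.33275889,  0.48130258]), 'moment': array([ 0.01874862, -0.03801271, -0.02547209]), 'gripper_force': 0.0, 'gripper_width': 1.0013914914503992}
```

View pics/scene0.png

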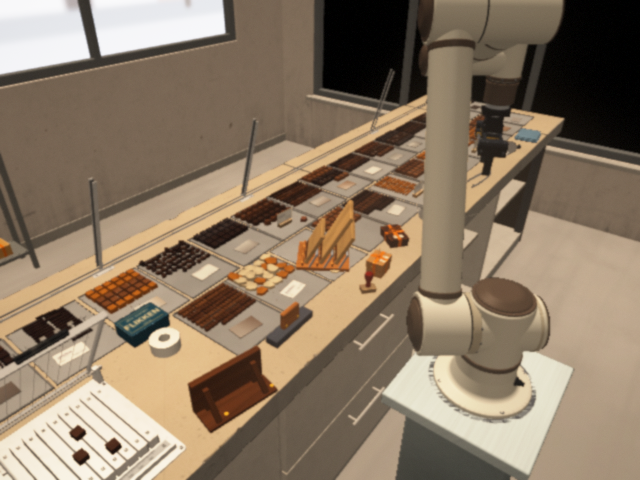

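View pics/top0.png

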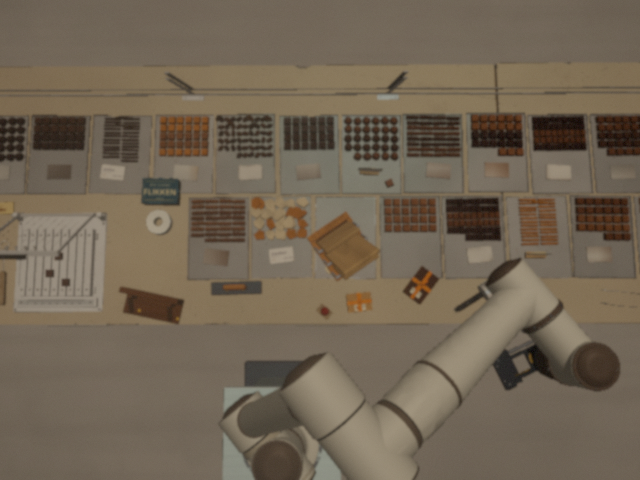

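The scene view shows the rack at about (325,240), the stop at (290,322) and the backrest at (232,390). In the top view the rack is at (344,246), the stop at (236,288) and the backrest at (152,305). I'll make enlarged crops to pick corners.

Run:
```python
from h import *
def crop(im,x,y,w,h,s):
    o=cv2.resize(im[y:y+h,x:x+w],None,fx=s,fy=s,interpolation=cv2.INTER_CUBIC)
    o=np.clip(o.astype(float)*1.4,0,255).astype(np.uint8)
    for i in range((-x)%10,w,10): cv2.putText(o,str(x+i),(i*s,8),0,.3,(0,255,0),1); cv2.line(o,(i*s,10),(i*s,14),(0,255,0),1)
    for j in range((-y)%10,h,10): cv2.putText(o,str(y+j),(0,j*s+3),0,.3,(0,255,0),1); cv2.line(o,(20,j*s),(24,j*s),(0,255,0),1)
    return o
a=cv2.imread("pics/scene0.png");b=cv2.imread("pics/top0.png")
cv2.imwrite("pics/c1.png",np.hstack([crop(a,290,195,70,80,6),crop(b,305,205,60+15,80,5)[:400] if 0 else cv2.resize(crop(b,305,205,80,80,6)[:,:380*2],(480,480))[:, :380]]))
cv2.imwrite("pics/c2.png",np.vstack([np.hstack([crop(a,185,340,95,90,4),crop(a,260,295,60,90,4)]),np.hstack([crop(b,115,280,95,45,4),crop(b,205,275,60,45,4)])]))
```

```text
(no output)
```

View pics/c1.png

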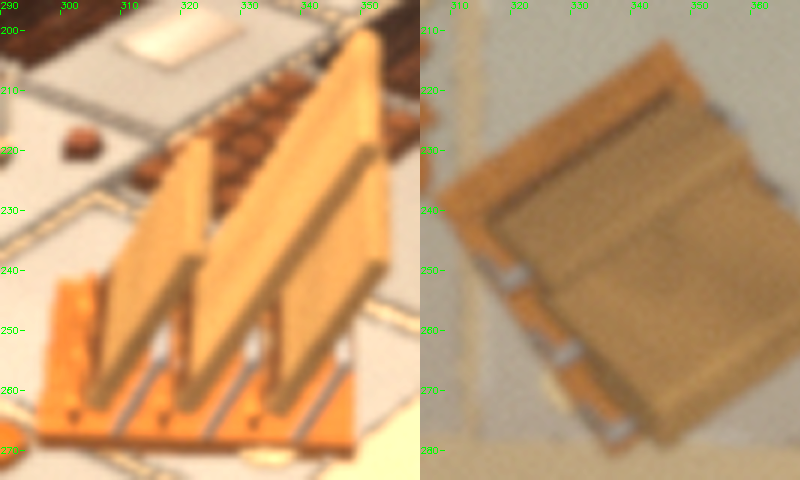

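View pics/c2.png

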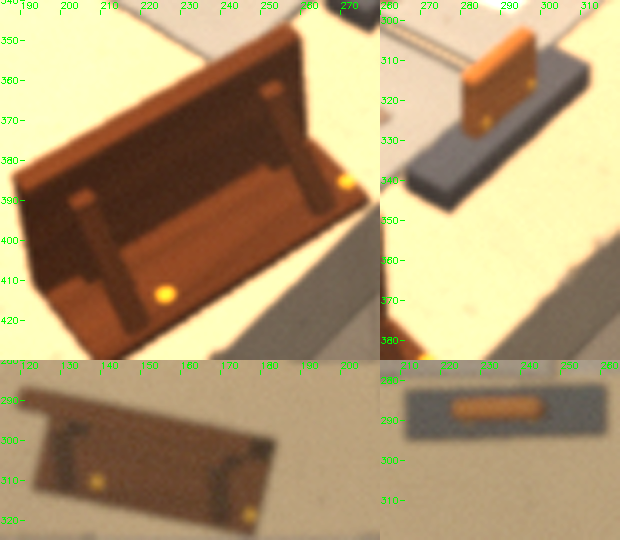

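```bash
cat > fit.py <<'E'
from h import *
from scipy.optimize import least_squares
from scipy.spatial.transform import Rotation as Ro
S=cam("scene");T=cam("top")
def P(p,L,tilt=0):
    c,s=np.cos(p[2]),np.sin(p[2]); L=np.array(L)
    return L@np.array([[c,-s,0],[s,c,0],[0,0,1]]).T+[p[0],p[1],0]
def fit(ps,pt,g):
    Ls=np.array([q[2:] for q in ps]);Lt=np.array([q[2:] for q in pt])
    us=np.array([q[:2] for q in ps])-.5;ut=np.array([q[:2] for q in pt])-.5
    f=lambda p:np.r_[(proj(S,P(p,Ls))-us).ravel(),(proj(T,P(p,Lt))-ut).ravel()]
    r=least_squares(f,g,loss="soft_l1"); return r.x,f(r.x).reshape(-1,2)
br=fit([(183,384,0,.08,.08),(257,345,0,-.08,.08),(195,414,0,.08,0),(208,431,-.07,.08,0),(276,391,-.07,-.08,0)],
 [(119,287,0,.08,.08),(183,299.5,0,-.08,0),(123.5,313,-.07,.08,0),(178,323.5,-.07,-.08,0)],[.4,.4,-.2])
st=fit([(266,338,.018,.07,.02),(277.5,343,-.018,.07,.02),(312,311,-.018,-.07,.02),(303,306,.018,-.07,.02),(278,348,-.018,.07,0),(312,317,-.018,-.07,0)],
 [(211,282.5,.018,.07,.02),(262,281,.018,-.07,.02),(262,294,-.018,-.07,0),(211,295,-.018,.07,.02)],[.4,.2,0])
rk=fit([(295.5,269,.075,.068,.002),(349,271,-.075,.068,.002)],
 [(308,238,.075,.068,.014),(345.5,212,.075,-.068,.014),(338,280.5,-.075,.068,.014)],[.5,0,.6])
if __name__=="__main__":
    np.set_printoptions(precision=3,suppress=True)
    for n,o in zip(("backrest","stop","rack"),(br,st,rk)): print(n,o[0],np.degrees(o[0][2]));print(o[1].T)
    # board fit: foot x,z in rack + y; yaw of rack, tilt .5
    p0=rk[0]
    def bp(q,L):
        R=Ro.from_euler('ZY',[p0[2]+q[3],-q[4]]).as_matrix(); o=P(p0,[[q[0],q[1],q[2]]])[0]; return np.array(L)@R.T+o
    Ls=[(.006,.055,0),(-.006,.055,.17),(.006,.055,.17),(.006,-.055,.17)]
    us=np.array([(319,262),(352,221),(350,219),(347,200)])-.5
    Ls=Ls[:1]+[(-.006,.055,.17),(.006,-.055,.17)]; us=us[[0,1,3]]
    f=lambda q:np.r_[(proj(S,bp(q,Ls))-us).ravel(),(q-[0,0,.014,0,.5])/[.01,.002,.004,.02,.02]]
    r=least_squares(f,[0,0,.014,0,.5]);print("board in rack",r.x,r.fun[:6],bp(r.x,[[0,0,0],[0,0,.17]]))
    ims=[c[0]["pixels"].copy() for c in(S,T)]
    big=[cv2.resize(i,None,fx=4,fy=4,interpolation=cv2.INTER_CUBIC) for i in ims]
    def box(x0,x1,y0,y1,z0,z1):
        c=np.array([(x,y,z) for x in(x0,x1) for y in(y0,y1) for z in(z0,z1)]); return c,[(i,j) for i in range(8) for j in range(i) if (i^j) in(1,2,4)]
    items=[(lambda L:P(br[0],L),box(-.016,0,-.08,.08,0,.08)),(lambda L:P(st[0],L),box(-.018,.018,-.07,.07,0,.02)),(lambda L:P(st[0],L),box(-.007,.007,-.03,.03,.02,.066)),
     (lambda L:P(p0,L),box(-.075,.075,-.068,.068,.002,.014)),(lambda L:bp(r.x,L),box(-.006,.006,-.055,.055,0,.17))]
    for c,b in zip((S,T),big):
        for g,(L,E) in items:
            u=((proj(c,g(L))+.5)*4).astype(int)
            for i,j in E: cv2.line(b,tuple(map(int,u[i])),tuple(map(int,u[j])),(0,255,0),1)
    s,t=big
    c=lambda b,x,y,w,h:b[y*4:(y+h)*4,x*4:(x+w)*4]
    o=np.hstack([np.vstack([c(s,290,195,70,80),c(t,112,280,70,45)]),np.vstack([c(t,305,205,78,80),c(t,200,270,78,45)])])
    cv2.imwrite("pics/ov.png",np.clip(o*1.3,0,255).astype(np.uint8)); print(o.shape)
E
python3 fit.py
```

```text
backrest [ 0.405  0.354 -0.2  ] -11.468858988421658
[[ 2.965 -1.739 -3.783  1.918  1.231 -0.927  0.232 -1.778 -0.484]
 [-0.638 -0.781 -2.489  3.646 -0.07  -0.512 -0.086 -0.281  0.72 ]]
stop [0.419 0.127 0.029] 1.683267024232701
[[-0.618  0.133  1.745 -1.064 -0.1    1.674 -0.702 -1.206 -0.347 -0.612]
 [-2.233 -0.707 -1.24  -1.782  0.793 -0.969  0.075  0.038  0.373  0.613]]
rack [ 0.539 -0.168  0.612] 35.08911618735248
[[ 0.396  0.504 -1.273  0.569 -0.195]
 [ 0.233 -0.239 -0.445 -1.882  0.738]]
board in rack [ 0.009 -0.     0.011 -0.001  0.492] [-1.348  1.785  0.678 -1.09   0.896 -1.093] [[ 0.547 -0.163  0.011]
 [ 0.481 -0.209  0.161]]
(500, 592, 3)
```

View pics/ov.png

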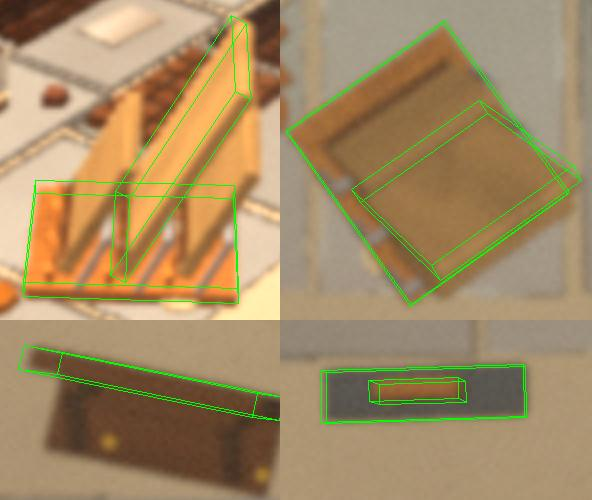

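Overlay: rack, board and stop outlines land within about 2 px. The backrest's scene corners were misread, for example its top-left corner is (188,384.5). Refitting with re-read corners.

```bash
python3 - <<'E'
import re
s=open("fit.py").read()
a=s.index("br=fit");b=s.index("if __name__")
s=s[:a]+'''br=fit([(188.2,384.5,0,.08,.08),(259.2,346.2,0,-.08,.08),(190.5,387.5,-.016,.08,.08),(194.5,413.2,0,.08,0),(209,431,-.07,.08,0),(277.5,390.5,-.07,-.08,0)],
 [(119.5,286.7,0,.08,.08),(183.7,299.5,0,-.08,0),(123.2,312.5,-.07,.08,.004),(178.7,323.7,-.07,-.08,0),(127,293.7,-.016,.08,.004)],[.4,.4,-.2])
st=fit([(266.7,339.5,.018,.07,.02),(277.2,343,-.018,.07,.02),(312.5,311.2,-.018,-.07,.02),(304,306,.018,-.07,.02),(277.5,348,-.018,.07,0),(312.5,316.5,-.018,-.07,0)],
 [(211,282.5,.018,.07,.02),(261.7,280.7,.018,-.07,.02),(261.7,293.9,-.018,-.07,0),(211,295,-.018,.07,.02)],[.4,.2,0])
rk=fit([(296.2,269.2,.075,.068,.002),(349.2,271.7,-.075,.068,.002),(296.2,266.7,.075,.068,.014),(299.7,241.7,.075,-.068,.014)],
 [(308.3,236.8,.075,.068,.014),(345.8,211.3,.075,-.068,.014),(337.5,281,-.075,.068,.014)],[.5,0,.6])
'''+s[b:]
a=s.index("    Ls=[(");b=s.index("    f=lambda q")
s=s[:a]+'''    Ls=[(.006,.055,0),(-.006,.055,.17),(.006,.055,.17),(.006,-.055,.17),(-.006,-.055,.17)]
    us=np.array([(319.5,263),(353.8,220),(350.3,219.5),(349.2,199.7),(353.3,200.8)])-.5
'''+s[b:]
s=s.replace("r.fun[:6]","r.fun[:10]")
open("fit.py","w").write(s)
E
python3 fit.py
```

```text
backrest [ 0.404  0.352 -0.207] -11.834293111245195
[[-0.949 -2.601  0.963 -2.063  1.954  0.875 -0.346  0.48  -1.077 -0.388
  -0.094]
 [-2.01  -2.443  0.023 -2.576  2.805  0.024 -0.114  0.367  0.269  0.946
   0.   ]]
stop [0.419 0.127 0.028] 1.5826666009855983
[[-1.458  0.272  1.177 -2.116  0.241  1.107 -0.741 -0.945 -0.108 -0.674]
 [-3.766 -0.724 -1.417 -1.772  0.776 -0.446 -0.043  0.309  0.445  0.495]]
rack [ 0.538 -0.168  0.6  ] 34.402736681314906
[[-0.209  0.422 -0.254 -0.206 -1.608  0.57  -0.258]
 [ 0.102 -0.495 -0.915 -1.622  0.903 -0.571  0.759]]
board in rack [0.006 0.    0.011 0.    0.495] [-0.675  0.88   0.356  0.252 -0.043 -1.256  0.496 -0.524  0.037  0.286] [[ 0.543 -0.164  0.011]
 [ 0.476 -0.21   0.161]]
(500, 592, 3)
```

View pics/ov.png

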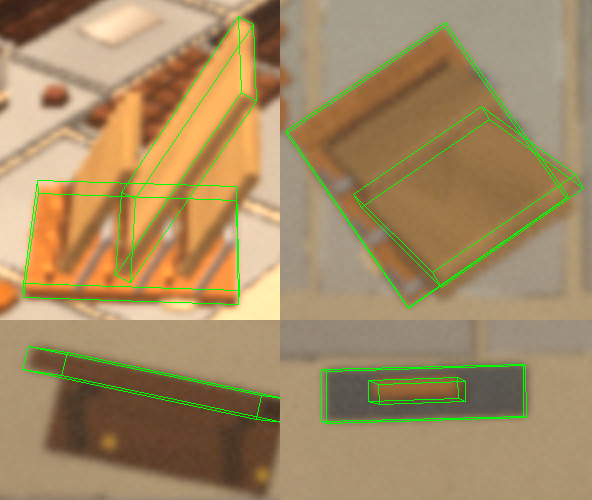

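```bash
cat >> h.py <<'E'
from scipy.spatial.transform import Rotation as Ro
BR=np.array([.404,.352,np.radians(-11.8)]);ST=np.array([.419,.127,np.radians(1.6)])
BD=(np.array([.543,-.164,.011]),np.radians(34.4),.495)
def Rtool(yaw,tilt):  # tool y=-board x, tool z=-board z, board leaning to its -x by tilt
    B=Ro.from_euler('ZY',[yaw,-tilt]).as_matrix(); return np.c_[B[:,1],-B[:,0],-B[:,2]]*[-1,1,1] if np.linalg.det(np.c_[B[:,1],-B[:,0],-B[:,2]])<0 else np.c_[B[:,1],-B[:,0],-B[:,2]]
def inb(p,xyz):
    c,s=np.cos(p[2]),np.sin(p[2]); return np.array([p[0]+c*xyz[0]-s*xyz[1],p[1]+s*xyz[0]+c*xyz[1],xyz[2]])
def go(pos,R):
    s=sense();M=s["ee_rot"]
    rv=Ro.from_matrix(M.T@R).as_rotvec(); d=M.T@(np.array(pos)-s["tcp_pos"])*100
    print("rot",rv.round(3),np.degrees(np.linalg.norm(rv)).round(1),"shift cm",d.round(2),"t",round(s["time_s"],2),"j",s["joints"].round(0),"f",s["wrist_force"].round(1),"w",round(s["gripper_width"],2),round(s["gripper_force"],1))
E
python3 -c "
from h import *
R=Rtool(ST[2],0);print(R,np.linalg.det(R)); go(inb(ST,(0,0,.2)),R)"
```

```text
[[ 0.02792164 -0.99961012 -0.        ]
 [-0.99961012 -0.02792164 -0.        ]
 [-0.         -0.         -1.        ]] 1.0000000000000002
rot [ 1.00e-03  0.00e+00 -1.18e+00] 67.6 shift cm [-43.44  57.04   4.16] t 0.3 j [-51.  22.   0.  -0. -68. -15.] f [-0.6 -0.1  0.1] w 1.0 0.0
```

>>> arm_command --pt "0 0 -0.06 -2.2 2.9 0.2 -0.5" --pt "0 0 -0.13 -4.5 6 0.4 -0.5" --pt "0 0 -0.2 -6.8 9 0.6 -0.5" --pt "0 0 -0.26 -9 12 0.8 -0.5" --pt "0 0 -0.33 -11.5 15 1 -0.5" --pt "0 0 -0.4 -13.8 18 1.2 -0.5" --pt "0 0 -0.46 -16 21 1.4 -0.5" --pt "0 0 -0.52 -18.2 24 1.6 -0.5"

```text
time_s: 0.97
tcp_pos: [0.3228, -0.276, 0.2256]
ee_rot: [[-0.589, -0.808, 0.001], [-0.808, 0.589, -0.0], [-0.0, -0.001, -1.0]]
wrist_force: [0.8, 1.2, 0.8]
gripper_width: 0.749
gripper_force: 0.0
```

```bash
python3 -c "
from h import *
R=Rtool(ST[2],0); go(inb(ST,(0,0,.2)),R)"
```

```text
rot [-0.001  0.    -0.657] 37.7 shift cm [-38.24  15.95   2.56] t 0.97 j [-18.   3. -27.  -0. -60. -18.] f [0.8 1.2 0.8] w 0.75 0.0
```

>>> arm_command --pt "0 0 -0.08 -4 1.6 0.2 -0.5" --pt "0 0 -0.16 -8 3.3 0.4 -0.5" --pt "0 0 -0.25 -12 5 0.6 -0.5" --pt "0 0 -0.33 -16 6.6 0.8 -0.5" --pt "0 0 -0.42 -20 8.3 1 -0.5" --pt "0 0 -0.5 -24 10 1.4 -0.5" --pt "0 0 -0.58 -27.5 11.5 1.6 -0.5" --pt "0 0 -0.65 -31 13 1.8 -0.5"

```text
time_s: 1.63
tcp_pos: [0.4002, 0.0482, 0.2081]
ee_rot: [[0.023, -1.0, 0.001], [-1.0, -0.023, 0.001], [-0.001, -0.001, -1.0]]
wrist_force: [1.3, -0.1, 0.3]
gripper_width: 0.749
gripper_force: 0.0
```

```bash
python3 -c "
from h import *
R=Rtool(ST[2],0); go(inb(ST,(0,0,.2)),R); go(inb(ST,(0,0,.046)),R)"
```

```text
rot [-0.001  0.001 -0.005] 0.3 shift cm [-7.84 -2.06  0.81] t 1.63 j [ 30.   2. -31.   0. -57. -29.] f [ 1.3 -0.1  0.3] w 0.75 0.0
rot [-0.001  0.001 -0.005] 0.3 shift cm [-7.83 -2.04 16.21] t 1.63 j [ 30.   2. -31.   0. -57. -29.] f [ 1.3 -0.1  0.3] w 0.75 0.0
```

>>> arm_command --pt "0 0 0 -3.8 -1 0.8 -0.5" --pt "0 0 0 -7.8 -2 2 -0.5" --pt "0 0 0 -7.8 -2 5.5 -0.5" --pt "0 0 0 -7.8 -2 9 -0.5" --pt "0 0 0 -7.8 -2 12 -0.5" --pt "0 0 0 -7.8 -2 14.5 -0.5" --pt "0 0 0 -7.8 -2 16 -0.5" --pt "0 0 0 -7.8 -2 16.2 -0.5"

```text
time_s: 2.3
tcp_pos: [0.4172, 0.1232, 0.0431]
ee_rot: [[0.018, -1.0, -0.005], [-1.0, -0.018, -0.004], [0.004, 0.005, -1.0]]
wrist_force: [0.5, -0.0, 0.3]
gripper_width: 0.752
gripper_force: 0.0
```

```bash
python3 -c "
from h import *
R=Rtool(ST[2],0); go(inb(ST,(0,0,.046)),R)
c=cam('top');p=c[0]['pixels'];q=cam('scene')[0]['pixels']
o=np.hstack([cv2.resize(p[240:340,90:290],None,fx=2,fy=4),cv2.resize(q[290:390,230:330],None,fx=4,fy=4)]);cv2.imwrite('pics/g1.png',o)"
```

```text
rot [ 0.005 -0.004 -0.01 ] 0.7 shift cm [-0.37 -0.18 -0.29] t 2.3 j [ 38.  20. -39.  -0. -31. -37.] f [ 0.5 -0.   0.3] w 0.75 0.0
```

View pics/g1.png

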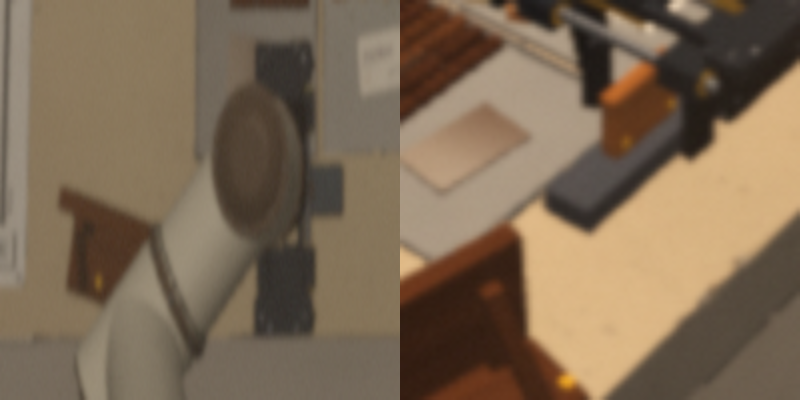

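Both fingers straddle the wooden grip, at crop positions (595,85) and (695,130). Closing now with a small correction.

>>> arm_command --pt "0 0 -0.01 -0.4 -0.1 -0.2 -0.5" --pt "0 0 -0.01 -0.4 -0.1 -0.2 1" --pt "0 0 -0.01 -0.4 -0.1 -0.2 1" --pt "0 0 -0.01 -0.4 -0.1 -0.2 1" --pt "0 0 -0.01 -0.4 -0.1 -0.2 1" --pt "0 0 -0.01 -0.4 -0.1 -0.2 1" --pt "0 0 -0.01 -0.4 -0.1 -0.2 1" --pt "0 0 -0.01 -0.4 -0.1 -0.2 1"

```text
time_s: 3.07
tcp_pos: [0.4198, 0.1283, 0.0478]
ee_rot: [[0.028, -1.0, 0.0], [-1.0, -0.028, -0.0], [0.0, -0.0, -1.0]]
wrist_force: [-0.2, -0.1, 0.8]
gripper_width: 0.302
gripper_force: 0.0
```

```bash
python3 -c "
from h import *
s=sense();print(s['tcp_pos'])
t=BR+[0,0,0]; R=Rtool(BR[2],0); go(inb(BR,(.069,0,s['tcp_pos'][2])),R)"
```

```text
[0.41983868 0.12829669 0.04777447]
rot [-0.    -0.     0.234] 13.4 shift cm [-20.81  -5.75   0.  ] t 3.07 j [ 38.  19. -39.   0. -32. -37.] f [-0.2 -0.1  0.8] w 0.3 0.0
```

>>> arm_command --pt "0 0 0 0 0 0 1" --pt "0 0 0 0 0 0 1" --pt "0 0 0 0 0 0 1" --pt "0 0 0 0 0 0 1" --pt "0 0 0 0 0 0 1" --pt "0 0 0 0 0 0 1"

```text
time_s: 3.57
tcp_pos: [0.4202, 0.1285, 0.0478]
ee_rot: [[0.028, -1.0, 0.001], [-1.0, -0.028, 0.0], [-0.0, -0.001, -1.0]]
wrist_force: [2.7, -0.2, -2.3]
gripper_width: 0.153
gripper_force: 29.9
```

>>> arm_command --pt "0 0 0 0 0 -0.6 1" --pt "0 0 0 0 0 -1.5 1" --pt "0 0 0 0 0 -3 1" --pt "0 0 0 0 0 -5 1" --pt "0 0 0 0 0 -5 1"

```text
time_s: 3.98
tcp_pos: [0.4208, 0.1291, 0.1003]
ee_rot: [[0.028, -1.0, 0.004], [-1.0, -0.028, 0.003], [-0.003, -0.004, -1.0]]
wrist_force: [0.8, 0.8, -4.3]
gripper_width: 0.159
gripper_force: 29.9
```

```bash
python3 -c "
from h import *
s=sense();print(s['tcp_pos'])
R=Rtool(BR[2],0); go(inb(BR,(.069,0,s['tcp_pos'][2])),R)"
```

```text
[0.42083948 0.12905732 0.10028666]
rot [-0.004  0.003  0.234] 13.4 shift cm [-20.73  -5.66   0.08] t 3.98 j [ 38.  14. -36.   0. -40. -37.] f [ 0.8  0.8 -4.3] w 0.16 29.9
```

>>> arm_command --pt "0 0 0.02 -1 -1 -2 1" --pt "0 0 0.05 -3.5 -2 -4 1" --pt "0 0 0.09 -7 -3.2 -5 1" --pt "0 0 0.13 -11 -4.4 -5 1" --pt "0 0 0.17 -15 -5.2 -5 1" --pt "0 0 0.21 -18.5 -5.7 -5 1" --pt "0 0 0.23 -20.3 -5.7 -5 1" --pt "0 0 0.234 -20.7 -5.7 -5 1"

```text
time_s: 4.65
tcp_pos: [0.4703, 0.3397, 0.1456]
ee_rot: [[-0.203, -0.979, -0.002], [-0.979, 0.203, -0.001], [0.001, 0.002, -1.0]]
wrist_force: [-0.0, -0.0, -3.4]
gripper_width: 0.158
gripper_force: 30.0
```

>>> arm_command --pt "0 0 0 0 0 0 1" --pt "0 0 0 0 0 0 1"

```text
time_s: 4.82
tcp_pos: [0.4698, 0.3355, 0.1462]
ee_rot: [[-0.205, -0.979, -0.003], [-0.979, 0.205, -0.003], [0.003, 0.003, -1.0]]
wrist_force: [0.6, -0.8, -4.1]
gripper_width: 0.159
gripper_force: 29.9
```

```bash
python3 -c "
from h import *
R=Rtool(BR[2],0); go(inb(BR,(.069,0,.048)),R)"
```

```text
rot [ 0.003 -0.003 -0.   ] 0.2 shift cm [-0.3  -0.14  9.81] t 4.82 j [ 52.  22. -14.  -0. -54. -63.] f [ 0.6 -0.8 -4.1] w 0.16 29.9
```

Lower it, then check.

>>> arm_command --pt "0 0 0 -0.2 -0.1 2.5 1" --pt "0 0 0 -0.3 -0.1 5 1" --pt "0 0 0 -0.3 -0.1 7 1" --pt "0 0 0 -0.3 -0.1 8.4 1" --pt "0 0 0 -0.3 -0.1 9.2 1" --pt "0 0 0 -0.3 -0.1 9.6 1" --pt "0 0 0 -0.3 -0.1 9.8 1" --pt "0 0 0 -0.3 -0.1 9.9 1"

```text
time_s: 5.48
tcp_pos: [0.4731, 0.3395, 0.0493]
ee_rot: [[-0.205, -0.979, 0.001], [-0.979, 0.205, 0.001], [-0.001, -0.001, -1.0]]
wrist_force: [0.4, -0.3, -4.7]
gripper_width: 0.156
gripper_force: 29.9
```

```bash
python3 -c "
from h import *
R=Rtool(BR[2],0); go(inb(BR,(.069,0,.048)),R)"
```

```text
rot [-0.001  0.001 -0.   ] 0.1 shift cm [0.19 0.12 0.13] t 5.48 j [ 52.  30. -19.   0. -42. -63.] f [ 0.4 -0.3 -4.7] w 0.16 29.9
```

>>> arm_command --pt "0 0 0 0.1 0.1 0.1 1" --pt "0 0 0 0.1 0.1 0.2 1" --pt "0 0 0 0.1 0.1 0.2 1" --pt "0 0 0 0.1 0.1 0.2 1" --pt "0 0 0 0.1 0.1 0.15 -0.2" --pt "0 0 0 0.1 0.1 0.15 -0.2" --pt "0 0 0 0.1 0.1 0.15 -0.2" --pt "0 0 0 0.1 0.1 0.15 -0.2"

```text
time_s: 6.15
tcp_pos: [0.4718, 0.3392, 0.0476]
ee_rot: [[-0.204, -0.979, 0.001], [-0.979, 0.204, 0.001], [-0.001, -0.001, -1.0]]
wrist_force: [0.0, 1.0, 0.6]
gripper_width: 0.382
gripper_force: 0.0
```

>>> arm_command --pt "0 0 0 0 0 0 -0.2" --pt "0 0 0 0 0 0 -0.2" --pt "0 0 0 0 0 -2 -0.2" --pt "0 0 0 0 0 -5 -0.2" --pt "0 0 0 0 0 -9 -0.2" --pt "0 0 0 0 0 -13 -0.2" --pt "0 0 0 0 0 -17 -0.2" --pt "0 0 0 0 0 -18 -0.2"

```text
time_s: 6.82
tcp_pos: [0.474, 0.3408, 0.2351]
ee_rot: [[-0.203, -0.979, 0.01], [-0.979, 0.203, 0.009], [-0.011, -0.008, -1.0]]
wrist_force: [0.1, 1.3, 1.3]
gripper_width: 0.602
gripper_force: 0.0
```

```bash
python3 -c "
from h import *
f,y,t=BD; R=Rtool(y,t); bz=-R[:,2]
print(R,f+bz*.150)
go(f+bz*.30,R)"
```

```text
[[ 0.564967   -0.72607406  0.39195503]
 [-0.8251135  -0.49715329  0.26837721]
 [-0.         -0.47503165 -0.87996871]] [ 0.48420675 -0.20425658  0.14299531]
rot [ 0.456 -0.193 -0.789] 53.4 shift cm [58.26 -7.17 -4.55] t 6.82 j [ 52.  18.  -7.   0. -65. -63.] f [0.1 1.3 1.3] w 0.6 0.0
```

>>> arm_command --pt "0.02 -0.01 -0.04 2 -0.2 -0.4 -0.2" --pt "0.05 -0.02 -0.09 5.5 -0.6 -0.8 -0.2" --pt "0.08 -0.03 -0.14 9.5 -1 -1.4 -0.2" --pt "0.11 -0.05 -0.19 13.5 -1.5 -2 -0.2" --pt "0.14 -0.06 -0.24 17.5 -2 -2.5 -0.2" --pt "0.17 -0.07 -0.3 21.5 -2.5 -3 -0.2" --pt "0.2 -0.085 -0.35 25.5 -3 -3.5 -0.2" --pt "0.23 -0.1 -0.4 29.5 -3.5 -4 -0.2"

```text
time_s: 7.48
tcp_pos: [0.4442, 0.0412, 0.2674]
ee_rot: [[0.205, -0.952, 0.228], [-0.977, -0.187, 0.098], [-0.051, -0.243, -0.969]]
wrist_force: [1.3, -0.4, -0.7]
gripper_width: 0.601
gripper_force: 0.0
```

```bash
python3 -c "
from h import *
f,y,t=BD; R=Rtool(y,t); bz=-R[:,2]
go(f+bz*.30,R)"
```

```text
rot [ 0.236 -0.096 -0.386] 26.5 shift cm [27.51  6.94 -3.96] t 7.48 j [ 27.  -4. -29.   1. -50. -16.] f [ 1.3 -0.4 -0.7] w 0.6 0.0
```

>>> arm_command --pt "0.03 -0.01 -0.05 3.5 0.8 -0.5 -0.2" --pt "0.06 -0.024 -0.1 7 1.7 -1 -0.2" --pt "0.09 -0.036 -0.15 11 2.7 -1.5 -0.2" --pt "0.12 -0.05 -0.2 14.5 3.6 -2 -0.2" --pt "0.15 -0.06 -0.25 18 4.5 -2.6 -0.2" --pt "0.18 -0.07 -0.3 21.5 5.4 -3.1 -0.2" --pt "0.21 -0.086 -0.35 25 6.3 -3.6 -0.2" --pt "0.236 -0.096 -0.386 27.5 6.9 -4 -0.2"

```text
time_s: 8.15
tcp_pos: [0.4281, -0.2077, 0.2742]
ee_rot: [[0.555, -0.736, 0.387], [-0.832, -0.489, 0.262], [-0.004, -0.468, -0.884]]
wrist_force: [1.2, 0.6, -0.5]
gripper_width: 0.602
gripper_force: 0.0
```

>>> arm_command --pt "0 0 0 0 0 0 -0.2" --pt "0 0 0 0 0 0 -0.2"

```text
time_s: 8.32
tcp_pos: [0.4278, -0.2099, 0.2731]
ee_rot: [[0.546, -0.744, 0.386], [-0.838, -0.481, 0.258], [-0.007, -0.464, -0.886]]
wrist_force: [0.1, 0.1, 0.4]
gripper_width: 0.599
gripper_force: 0.0
```

```bash
python3 -c "
from h import *
f,y,t=BD; R=Rtool(y,t); bz=-R[:,2]
go(f+bz*.30,R);go(f+bz*.152,R)
c=cam('scene');T=cam('top')
p=c[0]['pixels'];q=T[0]['pixels']
o=np.hstack([cv2.resize(p[130:290,270:400],None,fx=3,fy=3),np.vstack([cv2.resize(q[260:340,100:200],None,fx=4,fy=3),cv2.resize(p[320:440,180:313],None,fx=3,fy=2)])]);cv2.imwrite('pics/g2.png',o)" ; python3 -c "
import cv2;print(cv2.imread('pics/g2.png').shape)"
```

```text
rot [ 0.012 -0.005 -0.023] 1.5 shift cm [ 2.77  1.75 -1.15] t 8.32 j [-22.   2. -16. -27. -59.  67.] f [0.1 0.1 0.4] w 0.6 0.0
rot [ 0.012 -0.005 -0.023] 1.5 shift cm [ 2.69  1.58 13.65] t 8.32 j [-22.   2. -16. -27. -59.  67.] f [0.1 0.1 0.4] w 0.6 0.0Traceback (most recent call last):
  File "<string>", line 7, in <module>
    o=np.hstack([cv2.resize(p[130:290,270:400],None,fx=3,fy=3),np.vstack([cv2.resize(q[260:340,100:200],None,fx=4,fy=3),cv2.resize(p[320:440,180:313],None,fx=3,fy=2)])]);cv2.imwrite('pics/g2.png',o)
                                                               ~~~~~~~~~^^^^^^^^^^^^^^^^^^^^^^^^^^^^^^^^^^^^^^^^^^^^^^^^^^^^^^^^^^^^^^^^^^^^^^^^^^^^^^^^^^^^^^^^^^^^^^^
    return _nx.concatenate(arrs, 0, dtype=dtype, casting=casting)
           ~~~~~~~~~~~~~~~^^^^^^^^^^^^^^^^^^^^^^^^^^^^^^^^^^^^^^^
ValueError: all the input array dimensions except for the concatenation axis must match exactly, but along dimension 1, the array at index 0 has size 400 and the array at index 1 has size 399
[ WARN:0@0.006] global loadsave.cpp:275 findDecoder imread_('pics/g2.png'): can't open/read file: check file path/integrity
Traceback (most recent call last):
AttributeError: 'NoneType' object has no attribute 'shape'
```

>>> arm_command --pt "0.012 -0.005 -0.02 1.4 0.8 0 -0.2" --pt "0.012 -0.005 -0.023 2.7 1.6 0 -0.2" --pt "0.012 -0.005 -0.023 2.7 1.6 0 -0.2"

```text
time_s: 8.67
tcp_pos: [0.4322, -0.2368, 0.2653]
ee_rot: [[0.572, -0.722, 0.389], [-0.82, -0.503, 0.272], [0.0, -0.475, -0.88]]
wrist_force: [0.1, -0.1, -0.9]
gripper_width: 0.599
gripper_force: 0.0
```

```bash
python3 -c "
from h import *
f,y,t=BD; R=Rtool(y,t); bz=-R[:,2]
go(f+bz*.152,R)
c=cam('scene');T=cam('top')
p=c[0]['pixels'];q=T[0]['pixels']
o=np.hstack([cv2.resize(p[130:290,280:400],(480,600)),np.vstack([cv2.resize(q[265:325,100:200],(320,260)),cv2.resize(p[320:440,180:300],(320,340))])]);cv2.imwrite('pics/g2.png',o)"
```

```text
rot [0.    0.004 0.007] 0.5 shift cm [ 0.31  0.41 13.47] t 8.67 j [-26.   5. -13. -29. -60.  73.] f [ 0.1 -0.1 -0.9] w 0.6 0.0
```

View pics/g2.png

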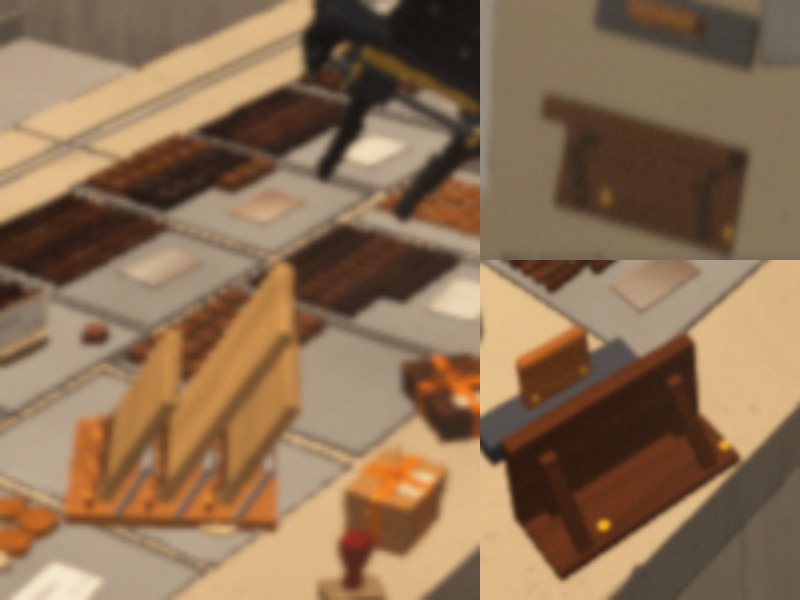

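The stop stands parallel in front of the backrest, with its grip at crop position (553,365). The open gripper points down the axis of the tall board. Descending along that axis.

>>> arm_command --pt "0 0.004 0.007 0.3 0.4 2 -0.2" --pt "0 0.004 0.007 0.3 0.4 5 -0.2" --pt "0 0.004 0.007 0.3 0.4 7.5 -0.2" --pt "0 0.004 0.007 0.3 0.4 9.5 -0.2" --pt "0 0.004 0.007 0.3 0.4 11.2 -0.2" --pt "0 0.004 0.007 0.3 0.4 12.5 -0.2" --pt "0 0.004 0.007 0.3 0.4 13.3 -0.2" --pt "0 0.004 0.007 0.3 0.4 13.5 -0.2"

```text
time_s: 9.43
tcp_pos: [0.4833, -0.2037, 0.1446]
ee_rot: [[0.566, -0.726, 0.392], [-0.825, -0.497, 0.269], [-0.001, -0.475, -0.88]]
wrist_force: [-0.4, -0.2, 0.6]
gripper_width: 0.598
gripper_force: 0.0
```

```bash
python3 -c "
from h import *
f,y,t=BD; R=Rtool(y,t); bz=-R[:,2]
go(f+bz*.152,R)
c=cam('scene');T=cam('top')
p=c[0]['pixels'];q=T[0]['pixels']
cv2.imwrite('pics/g3.png',np.hstack([cv2.resize(p[160:280,280:380],(400,480)),cv2.resize(q[195:295,290:390],(400,480))]))"
```

```text
rot [-0.     0.001  0.   ] 0.1 shift cm [ 0.1   0.04 -0.04] t 9.43 j [-21.  15. -19. -34. -44.  77.] f [-0.4 -0.2  0.6] w 0.6 0.0
```

View pics/g3.png

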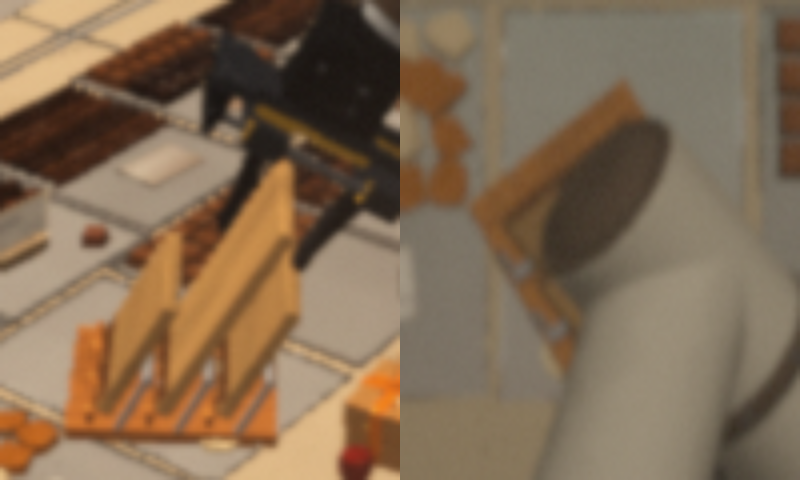

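Fingers straddle the tall board's top edge at crop position (285,170), clear of the short boards. Closing, then sliding out.

>>> arm_command --pt "0 0 0 0 0 0 1" --pt "0 0 0 0 0 0 1" --pt "0 0 0 0 0 0 1" --pt "0 0 0 0 0 0 1" --pt "0 0 0 0 0 0 1" --pt "0 0 0 0 0 0 1" --pt "0 0 0 0 0 0 1" --pt "0 0 0 0 0 0 1"

```text
time_s: 10.2
tcp_pos: [0.4851, -0.2041, 0.1468]
ee_rot: [[0.564, -0.724, 0.397], [-0.826, -0.495, 0.269], [0.002, -0.48, -0.877]]
wrist_force: [2.3, 4.5, 3.1]
gripper_width: 0.138
gripper_force: 29.9
```

>>> arm_command --pt "0 0 0 0 0 0 1" --pt "0 0 0 0 0 0 1" --pt "0 0 0 0 0 -0.5 1" --pt "0 0 0 0 0 -1 1" --pt "0 0 0 0 0 -1.6 1" --pt "0 0 0 0 0 -2.3 1"

```text
time_s: 10.7
tcp_pos: [0.4761, -0.2103, 0.1662]
ee_rot: [[0.563, -0.725, 0.397], [-0.826, -0.495, 0.269], [0.001, -0.479, -0.878]]
wrist_force: [6.1, 4.2, -3.5]
gripper_width: 0.137
gripper_force: 29.9
```

```bash
python3 -c "
from h import *
f,y,t=BD; R=Rtool(y,t); bz=-R[:,2]
go(f+bz*.31,R)"
```

```text
rot [-0.005 -0.002 -0.001] 0.3 shift cm [ -0.     0.15 -13.48] t 10.7 j [-22.  13. -18. -33. -47.  76.] f [ 6.1  4.2 -3.5] w 0.14 29.9
```

>>> arm_command --pt "0 0 0 0 -0.1 -1 1" --pt "0 0 0 0 -0.1 -2.2 1" --pt "0 0 0 0 -0.1 -3.6 1" --pt "0 0 0 0 -0.1 -5.2 1" --pt "0 0 0 0 -0.1 -7 1" --pt "0 0 0 0 -0.1 -9 1" --pt "0 0 0 0 -0.1 -11 1" --pt "0 0 0 0 -0.1 -13 1"

```text
time_s: 11.37
tcp_pos: [0.4227, -0.2455, 0.2805]
ee_rot: [[0.564, -0.727, 0.392], [-0.826, -0.496, 0.268], [-0.001, -0.475, -0.88]]
wrist_force: [-0.2, -0.0, -2.7]
gripper_width: 0.136
gripper_force: 30.0
```

```bash
python3 -c "
from h import *
s=sense();print(s['tcp_pos'])
sl=np.radians(25);g=.15
R=Rtool(BR[2],sl)
def tgt(fx,dz,sl=sl): return inb(BR,(fx-g*np.sin(sl),0,.0025+dz+g*np.cos(sl)))
go(tgt(.044,.17),R)
c=cam('scene');p=c[0]['pixels']
cv2.imwrite('pics/g4.png',cv2.resize(p[100:300,260:460],(600,600)))"
```

```text
[ 0.42269313 -0.24553592  0.28054577]
rot [-0.055  0.362  0.719] 46.3 shift cm [-51.79 -28.43  12.21] t 11.37 j [-28.   4. -12. -28. -63.  73.] f [-0.2 -0.  -2.7] w 0.14 30.0
```

View pics/g4.png

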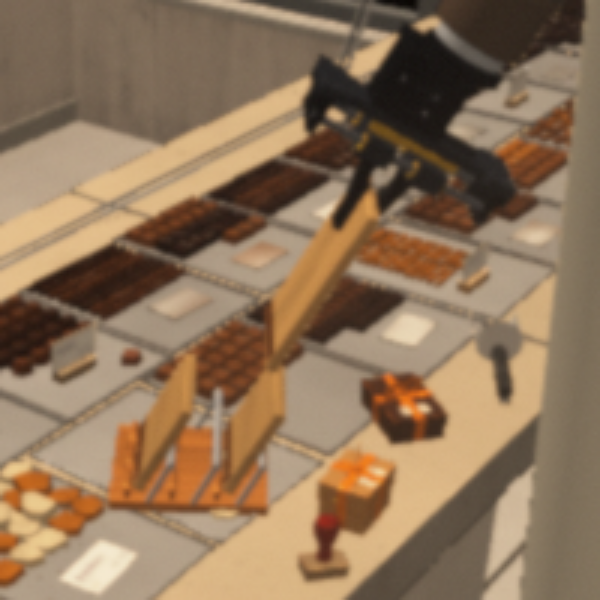

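```bash
python3 -c "
from h import *
go((.46,.03,.30),Rtool(np.radians(13),.46))"
```

```text
rot [-0.037  0.165  0.334] 21.4 shift cm [-20.84 -17.24   7.42] t 11.42 j [-28.   4. -12. -28. -63.  73.] f [ 0.1 -1.7  1.6] w 0.14 30.0
```

>>> arm_command --pt "-0.004 0.02 0.04 -2.5 -2 0.9 1" --pt "-0.009 0.04 0.08 -5 -4.2 1.8 1" --pt "-0.014 0.06 0.12 -8 -6.5 2.8 1" --pt "-0.019 0.08 0.16 -11 -9 3.8 1" --pt "-0.023 0.1 0.21 -14 -11.5 4.9 1" --pt "-0.028 0.12 0.25 -16.5 -13.7 5.9 1" --pt "-0.032 0.14 0.29 -19 -15.7 6.8 1" --pt "-0.037 0.165 0.334 -20.8 -17.2 7.4 1"

```text
time_s: 12.08
tcp_pos: [0.4537, -0.0144, 0.2923]
ee_rot: [[0.257, -0.87, 0.421], [-0.966, -0.228, 0.118], [-0.007, -0.437, -0.899]]
wrist_force: [0.0, 0.1, -2.5]
gripper_width: 0.133
gripper_force: 30.0
```

```bash
cat >> h.py <<'E'
def tgt(fx,dz,sl,g=.153,y=0): return inb(BR,(fx-g*np.sin(sl),y,.006*np.sin(sl)+dz+g*np.cos(sl)))
E
python3 -c "
from h import *
sl=np.radians(25); print(sense()['tcp_pos'])
go(tgt(.044,.15,sl),Rtool(BR[2],sl))"
```

```text
[ 0.45369139 -0.01442381  0.29231195]
rot [-0.014  0.206  0.418] 26.7 shift cm [-37.62  -2.33   1.53] t 12.08 j [ 20.  -9. -34.   3. -40.  -7.] f [ 0.   0.1 -2.5] w 0.13 30.0
```

>>> arm_command --pt "-0.002 0.02 0.04 -3.5 -0.2 0.1 1" --pt "-0.004 0.045 0.09 -7.5 -0.5 0.3 1" --pt "-0.006 0.07 0.14 -11.5 -0.7 0.5 1" --pt "-0.008 0.09 0.19 -15.5 -1 0.7 1" --pt "-0.01 0.115 0.24 -19.5 -1.2 0.9 1" --pt "-0.011 0.14 0.29 -23.5 -1.5 1 1" --pt "-0.012 0.165 0.34 -27.5 -1.7 1.1 1" --pt "-0.014 0.19 0.39 -31 -1.9 1.3 1"

```text
time_s: 12.75
tcp_pos: [0.4103, 0.2122, 0.2906]
ee_rot: [[-0.176, -0.892, 0.417], [-0.984, 0.16, -0.073], [-0.002, -0.423, -0.906]]
wrist_force: [1.6, 0.6, -1.3]
gripper_width: 0.135
gripper_force: 30.0
```

```bash
python3 -c "
from h import *
sl=np.radians(25); print(sense()['tcp_pos'])
go(tgt(.044,.10,sl),Rtool(BR[2],sl))"
```

```text
[0.41029353 0.21216624 0.29064931]
rot [-0.001  0.014  0.026] 1.7 shift cm [-13.71   6.76   2.32] t 12.75 j [ 60.  -5. -39.  31. -51. -89.] f [ 1.6  0.6 -1.3] w 0.13 30.0
```

>>> arm_command --pt "0 0.005 0.01 -2.5 1.2 0 1" --pt "0 0.01 0.02 -5.5 2.6 0.3 1" --pt "0 0.014 0.026 -8.5 4 0.6 1" --pt "0 0.014 0.026 -11 5.3 1 1" --pt "0 0.014 0.026 -13 6.4 1.8 1" --pt "0 0.014 0.026 -13.7 6.8 2.3 1" --pt "0 0.014 0.026 -13.7 6.8 2.3 1" --pt "0 0.014 0.026 -13.7 6.8 2.3 1"

```text
time_s: 13.42
tcp_pos: [0.3841, 0.3551, 0.2412]
ee_rot: [[-0.201, -0.888, 0.414], [-0.98, 0.182, -0.087], [0.002, -0.423, -0.906]]
wrist_force: [-0.7, 0.0, -1.5]
gripper_width: 0.136
gripper_force: 30.0
```

```bash
python3 -c "
from h import *
sl=np.radians(25); print(sense()['tcp_pos'])
go(tgt(.044,.10,sl),Rtool(BR[2],sl))
go(tgt(.044,.02,sl),Rtool(BR[2],sl))
c=cam('scene');T=cam('top')
p=c[0]['pixels'];q=T[0]['pixels']
cv2.imwrite('pics/g5.png',np.hstack([cv2.resize(p[260:440,150:330],(480,480)),cv2.resize(q[250:330,100:180],(320,480))]))"
```

```text
[0.38412221 0.35509873 0.24123536]
rot [-0.001 -0.001  0.004] 0.2 shift cm [-0.1   0.05 -0.02] t 13.42 j [  72.    7.  -35.   33.  -50. -106.] f [-0.7  0.  -1.5] w 0.14 30.0
rot [-0.001 -0.001  0.004] 0.2 shift cm [-0.12  3.44  7.23] t 13.42 j [  72.    7.  -35.   33.  -50. -106.] f [-0.7  0.  -1.5] w 0.14 30.0
```

View pics/g5.png

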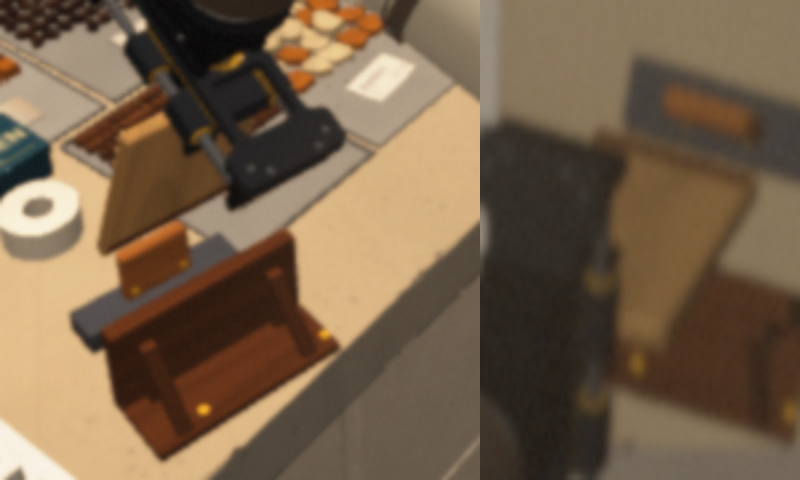

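```bash
python3 -c "
from h import *
sl=np.radians(24)
go(tgt(.043,.012,sl),Rtool(BR[2],sl))"
```

```text
rot [-0.019  0.002  0.002] 1.1 shift cm [-0.11  3.71  8.02] t 13.52 j [  72.    7.  -35.   33.  -50. -106.] f [-0.2 -0.3 -1.1] w 0.13 30.0
```

>>> arm_command --pt "-0.01 0 0 -0.1 0.6 1.2 1" --pt "-0.019 0 0 -0.1 1.2 2.6 1" --pt "-0.019 0 0 -0.1 1.9 4 1" --pt "-0.019 0 0 -0.1 2.5 5.3 1" --pt "-0.019 0 0 -0.1 3 6.5 1" --pt "-0.019 0 0 -0.1 3.4 7.4 1" --pt "-0.019 0 0 -0.1 3.7 8 1" --pt "-0.019 0 0 -0.1 3.7 8 1"

```text
time_s: 14.18
tcp_pos: [0.3852, 0.3554, 0.1537]
ee_rot: [[-0.202, -0.895, 0.398], [-0.979, 0.185, -0.083], [0.001, -0.406, -0.914]]
wrist_force: [-0.4, 0.6, -1.2]
gripper_width: 0.134
gripper_force: 30.0
```

```bash
python3 -c "
from h import *
sl=np.radians(24)
go(tgt(.043,.0,sl),Rtool(BR[2],sl))
c=cam('scene');p=c[0]['pixels']
cv2.imwrite('pics/g6.png',cv2.resize(p[290:420,170:300],(600,600),interpolation=cv2.INTER_CUBIC))"
```

```text
rot [0.    0.    0.002] 0.1 shift cm [-0.05  0.48  1.04] t 14.18 j [  69.   13.  -43.   42.  -37. -116.] f [-0.4  0.6 -1.2] w 0.13 30.0
```

View pics/g6.png

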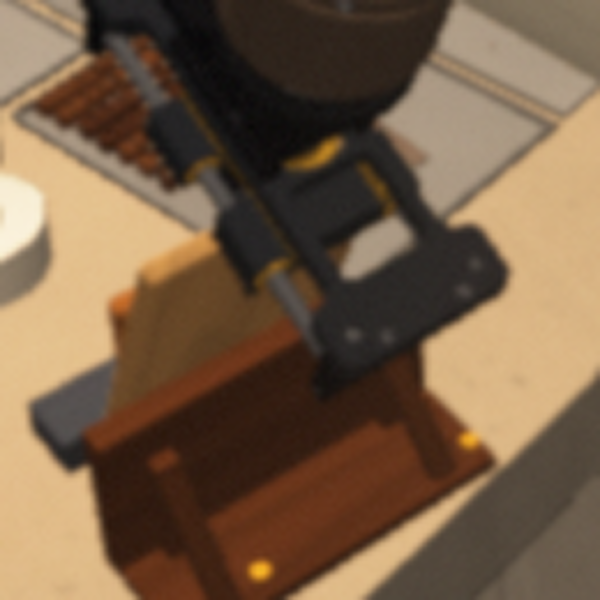

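I've now viewed 12 pictures, over the limit of 10, so I'll view no more and rely on numbers. The last one shows the board between the stop and the backrest wall, foot not yet down. Lowering the final centimetre until contact.

>>> arm_command --pt "0 0 0 0 0.1 0.2 1" --pt "0 0 0 0 0.2 0.4 1" --pt "0 0 0 0 0.27 0.6 1" --pt "0 0 0 0 0.33 0.75 1" --pt "0 0 0 0 0.33 0.75 1"

```text
time_s: 14.65
tcp_pos: [0.3851, 0.3568, 0.1459]
ee_rot: [[-0.201, -0.895, 0.398], [-0.98, 0.184, -0.081], [-0.0, -0.407, -0.914]]
wrist_force: [0.9, -0.0, -0.7]
gripper_width: 0.135
gripper_force: 30.0
```

>>> arm_command --pt "0 0 0 0 0.05 0.1 1" --pt "0 0 0 0 0.1 0.2 1" --pt "0 0 0 0 0.1 0.2 1"

```text
time_s: 14.9
tcp_pos: [0.3852, 0.3572, 0.144]
ee_rot: [[-0.201, -0.895, 0.399], [-0.98, 0.184, -0.081], [-0.001, -0.407, -0.913]]
wrist_force: [0.5, -0.0, -2.0]
gripper_width: 0.135
gripper_force: 30.0
```

```bash
python3 -c "
from h import *
sl=np.radians(24)
go(tgt(.043,.0,sl),Rtool(BR[2],sl))"
```

```text
rot [-0.     0.002  0.003] 0.2 shift cm [0.12 0.05 0.17] t 14.9 j [  69.   14.  -44.   44.  -35. -118.] f [ 0.5 -0.  -2. ] w 0.14 30.0
```

>>> arm_command --pt "0 0 0 0 0.05 0.1 1" --pt "0 0 0 0 0.08 0.2 1" --pt "0 0 0 0 0.08 0.2 1" --pt "0 0 0 0 0.08 0.2 1"

```text
time_s: 15.23
tcp_pos: [0.3856, 0.3572, 0.1423]
ee_rot: [[-0.202, -0.894, 0.399], [-0.979, 0.185, -0.081], [-0.001, -0.408, -0.913]]
wrist_force: [3.3, -1.0, 1.1]
gripper_width: 0.135
gripper_force: 30.0
```

>>> arm_command --pt "0 0 0 0 0.05 0.1 1" --pt "0 0 0 0 0.08 0.2 1" --pt "0 0 0 0 0.08 0.2 1" --pt "0 0 0 0 0.08 0.2 1"

```text
time_s: 15.57
tcp_pos: [0.386, 0.3573, 0.1407]
ee_rot: [[-0.202, -0.894, 0.4], [-0.979, 0.185, -0.081], [-0.001, -0.409, -0.913]]
wrist_force: [5.7, -2.2, 4.4]
gripper_width: 0.135
gripper_force: 30.0
```

>>> arm_command --pt "0 0 0 0 -0.08 0 1" --pt "0 0 0 0 -0.15 0 1" --pt "0 0 0 0 -0.15 0 1" --pt "0 0 0 0 -0.15 0 1"

```text
time_s: 15.9
tcp_pos: [0.3866, 0.357, 0.1402]
ee_rot: [[-0.201, -0.895, 0.399], [-0.98, 0.184, -0.08], [-0.001, -0.407, -0.914]]
wrist_force: [3.2, 1.2, 3.2]
gripper_width: 0.139
gripper_force: 30.0
```

>>> arm_command --pt "0 0 0 0 0.05 0.1 1" --pt "0 0 0 0 0.08 0.2 1" --pt "0 0 0 0 0.08 0.2 1" --pt "0 0 0 0 0.08 0.2 1"

```text
time_s: 16.23
tcp_pos: [0.3871, 0.3568, 0.1385]
ee_rot: [[-0.201, -0.894, 0.4], [-0.98, 0.184, -0.081], [-0.001, -0.408, -0.913]]
wrist_force: [5.4, -1.3, 4.0]
gripper_width: 0.132
gripper_force: 30.0
```

```bash
python3 -c "
from h import *
sl=np.radians(24)
go(tgt(.043,.0,sl),Rtool(BR[2],sl))"
```

```text
rot [-0.001  0.002  0.003] 0.2 shift cm [ 0.13  0.   -0.41] t 16.23 j [  68.   15.  -45.   45.  -35. -119.] f [ 5.4 -1.3  4. ] w 0.13 30.0
```

>>> arm_command --pt "0 0 0 0 -0.1 0 1" --pt "0 0 0 0 -0.1 0 1" --pt "0 0 0 0 -0.08 0.1 1" --pt "0 0 0 0 -0.05 0.2 1" --pt "0 0 0 0 -0.05 0.2 1" --pt "0 0 0 0 -0.05 0.2 1"

```text
time_s: 16.73
tcp_pos: [0.3878, 0.357, 0.1379]
ee_rot: [[-0.2, -0.894, 0.4], [-0.98, 0.184, -0.08], [-0.002, -0.408, -0.913]]
wrist_force: [-4.7, -1.2, 14.1]
gripper_width: 0.135
gripper_force: 30.0
```

>>> arm_command --pt "0 0 0 0 0 0.1 1" --pt "0 0 0 0 0.05 0.2 1" --pt "0 0 0 0 0.05 0.2 1" --pt "0 0 0 0 0.05 0.2 1"

```text
time_s: 17.07
tcp_pos: [0.3881, 0.3576, 0.1378]
ee_rot: [[-0.199, -0.894, 0.403], [-0.98, 0.183, -0.077], [-0.005, -0.41, -0.912]]
wrist_force: [-13.9, -4.0, 26.6]
gripper_width: 0.138
gripper_force: 30.0
```

```bash
python3 -c "
from h import *
sl=np.radians(24)
go(tgt(.043,.0,sl),Rtool(BR[2],sl))"
```

```text
rot [-0.003  0.007  0.003] 0.5 shift cm [ 0.22  0.05 -0.51] t 17.07 j [  68.   15.  -45.   46.  -34. -119.] f [-13.9  -4.   26.6] w 0.14 30.0
```

>>> arm_command --pt "0 0 0 0 0 -0.15 1" --pt "0 0 0 0 0 -0.25 1" --pt "0 0 0 0 0 -0.25 1" --pt "0 0 0 0 0 -0.25 1"

```text
time_s: 17.4
tcp_pos: [0.3876, 0.3578, 0.1378]
ee_rot: [[-0.2, -0.894, 0.4], [-0.98, 0.184, -0.079], [-0.003, -0.408, -0.913]]
wrist_force: [3.6, -0.5, 6.9]
gripper_width: 0.139
gripper_force: 30.0
```

>>> arm_command --pt "0 0 0 0 0 0 0.6" --pt "0 0 0 0 0 0 0.5" --pt "0 0 0 0 0 0 0.4" --pt "0 0 0 0 0 0 0.3" --pt "0 0 0 0 0 0 0.1" --pt "0 0 0 0 0 0 0.1" --pt "0 0 0 0 0 0 0.1" --pt "0 0 0 0 0 0 0.1"

```text
time_s: 18.07
tcp_pos: [0.3872, 0.3565, 0.1365]
ee_rot: [[-0.201, -0.895, 0.398], [-0.98, 0.184, -0.081], [-0.001, -0.407, -0.914]]
wrist_force: [-0.6, -0.4, 0.6]
gripper_width: 0.438
gripper_force: 0.0
```

>>> arm_command --pt "0 0 0 0 0 -0.5 0.1" --pt "0 0 0 0 0 -1.5 0.1" --pt "0 0 0 0 0 -3 0.1" --pt "0 0 0 0 0 -5 0.1" --pt "0 0 0 0 0 -8 0.1" --pt "0 0 0 0 0 -11 0.1" --pt "0 0 0 0 0 -14 0.1" --pt "0 0 0 0 0 -14 0.1"

```text
time_s: 18.73
tcp_pos: [0.3308, 0.3714, 0.2706]
ee_rot: [[-0.198, -0.894, 0.402], [-0.98, 0.185, -0.069], [-0.013, -0.407, -0.913]]
wrist_force: [-0.6, 0.2, 0.2]
gripper_width: 0.448
gripper_force: 0.0
```

>>> arm_command --pt "0 0 0 3 0 -2 0.1" --pt "0 0 0 7 0 -2 0.1" --pt "0 0 0 11 0 -2 0.1" --pt "0 0 0 15 0 -2 0.1" --pt "0 0 0 19 0 -2 0.1" --pt "0 0 0 23 0 -2 0.1" --pt "0 0 0 27 0 -2 0.1" --pt "0 0 0 31 0 -2 0.1"

```text
time_s: 19.4
tcp_pos: [0.261, 0.0633, 0.2818]
ee_rot: [[-0.204, -0.895, 0.398], [-0.979, 0.186, -0.084], [0.001, -0.406, -0.914]]
wrist_force: [-0.9, -1.2, 1.8]
gripper_width: 0.452
gripper_force: 0.0
```

```bash
cat > chk.py <<'E'
from h import *
from scipy.optimize import minimize
T=cam("top");S=cam("scene")
cv2.imwrite("pics/top1.png",T[0]["pixels"]);cv2.imwrite("pics/scene1.png",S[0]["pixels"])
print(sense()["tcp_pos"].round(2))
def boxpts(x0,x1,y0,y1,z0,z1): return np.array([(x,y,z) for x in(x0,x1) for y in(y0,y1) for z in(z0,z1)])
def poly(c,W,w,h,s=4):
    m=np.zeros((h*s,w*s),np.uint8); u=((proj(c,W)+.5)*s).astype(np.int32); return m,u
def board(q):  # fx,y,yawoff,slant
    B=Ro.from_euler('ZY',[BR[2]+q[2],-q[3]]).as_matrix()
    return boxpts(-.006,.006,-.055,.055,0,.17)@B.T+inb(BR,(q[0],q[1],.006*np.sin(q[3])))
def render(c,W):
    m=np.zeros((480*3,640*3),np.uint8); u=((proj(c,W)+.5)*3).round().astype(np.int32)
    cv2.fillConvexPoly(m,cv2.convexHull(u),255); return cv2.resize(m,(640,480),interpolation=cv2.INTER_AREA)/255.
d={}
for n,c,r in(("top",T,(90,210,230,330)),("scene",S,(150,320,250,450))):
    a=cv2.imread(f"pics/{n}0.png").astype(float);b=c[0]["pixels"].astype(float)
    D=np.abs(a-b).max(2); M=np.zeros(D.shape);x0,x1,y0,y1=r; M[y0:y1,x0:x1]=1
    hsv=cv2.cvtColor(c[0]["pixels"],cv2.COLOR_BGR2HSV)
    d[n]=(D*M,hsv); ch=(D*M)>18
    ys,xs=np.nonzero(ch);print(n,ch.sum(),xs.min(),xs.max(),ys.min(),ys.max())
def stopW(q): 
    c,s=np.cos(BR[2]+q[2]),np.sin(BR[2]+q[2]);return boxpts(-.018,.018,-.07,.07,0,.02)@np.array([[c,-s,0],[s,c,0],[0,0,1]]).T+inb(BR,(q[0],q[1],0))
def gripW(q):
    c,s=np.cos(BR[2]+q[2]),np.sin(BR[2]+q[2]);return boxpts(-.007,.007,-.03,.03,.02,.066)@np.array([[c,-s,0],[s,c,0],[0,0,1]]).T+inb(BR,(q[0],q[1],0))
ch=np.clip((d["top"][0]-8)/20,0,1)
# top view: changed pixels = board U stop U grip
def cost(q):
    m=np.maximum(render(T,board(q[:4])),np.maximum(render(T,stopW(q[4:])),render(T,gripW(q[4:]))))
    return ((m-ch)[230:330,90:210]**2).sum()
q0=np.array([.0435,0,0,np.radians(24.5),.069,0,0])
st=np.array([.006,.006,.06,.06,.006,.006,.06])
r=minimize(cost,q0,method="Nelder-Mead",options=dict(initial_simplex=np.vstack([q0]+[q0+np.eye(7)[i]*st[i] for i in range(7)]),maxiter=900,xatol=1e-4,fatol=.05))
print("start cost",cost(q0),"fit",r.fun,r.x.round(4),"slant deg",np.degrees(r.x[3]).round(1))
E
python3 chk.py
```

```text
[0.26 0.06 0.28]
top 1936 116 187 259 307
scene 2778 175 319 253 393
start cost 133.59045751633988 fit 86.22252210688195 [ 0.0461  0.0015  0.0311  0.4311  0.0683 -0.0018  0.0046] slant deg 24.7
```

```bash
python3 -c "
from h import *
print(finish_job())"
```

```text
the job is handed in; nothing more can be done
None
```

The board leans on the backrest at about 24.7° from vertical, with the stop against its foot; both are released and the job is handed in (no verdict returned). The final pose comes from a numerical fit to the top camera view, not a look at a picture, because I viewed 12 pictures against the limit of 10.

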